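# Refit the tube carousel on the bench mixer and set it to slow

### The arm

A 7-joint arm with a two-finger parallel gripper is mounted at the origin on the work surface. World frame = base frame: x ahead of the robot, y to its left, z up, the work surface at z = 0. Lengths are in mm, angles in degrees, forces in N, time in s.
With the tool pointing down it reaches from about 400 to 850 mm from the base axis. Payload 10.4 kg.
Tool frame: the origin (TCP) lies at the very end of the fingers, on their centre line; the grasp point (between the pads) lies behind it (r.grasp_offset is the z of the grasp point in the tool frame, in mm); z points along the fingers, y is the line along which they close (so a half turn about z gives the same grasp; the last joint's range is limited). The gripper opens to 87 mm and grips with 3 to 60 N. Pads are 19 mm wide; open, the fingers measure 117 mm over their backs; the gripper's body (75 mm by 190 mm) begins 51 mm behind the grasp point.
Start: joints at [73.82, 19.034, -3.707, 83.658, 1.238, 77.344, -5.071], TCP at [160.577, -604.046, 186.476] pointing down, gripper open.
Joint ranges: [-148.97, 148.97], [-28.65, 121.19], [-84.17, 76.75], [9.2, 138.47], [-72.65, 252.65], [3.7, 117.97], [-149.18, 149.18]. Speed limits (degrees/s): [127.2, 127.2, 159.86, 159.86, 180, 180, 180].

### API

Orientations are given as a 3x3 rotation matrix whose columns are the frame's x, y, z axes.
In Python, from rig import r, jaws, camera, camera_model, current_time_s, current_joint_pos, current_qd, current_effort, current_ee_pos, current_ee_rot, current_force, current_wrist_torque, current_finger_gap, current_grasp_force gives the robot as it stands. Calls block until the motion is done:
- r.move_to(position, orientation): joint-space move of the TCP to a pose.
- r.move_linear(position, attitude=None, speed=150): straight line of the TCP; attitude=None keeps the orientation; speed is the mean speed in mm/s.
- r.set_joints(angles): joint-space move.
- jaws.grip(opening): finger opening in mm; the grip force is fixed at half the most; returns when the fingers have stopped.
- r.dwell(seconds).
- r.inverse_kinematics(position, orientation): joint angles nearest the present ones, or None.
- camera(name): name is "side" or "top" or "wrist"; returns the picture (384x512x3 uint8, blue, green, red); there is no depth.
- camera_model(name): a dict with "camera_matrix" (3x3 intrinsics, pixels), "dist_coeffs" ([k1, k2, p1, p2, k3] as OpenCV has them; the pictures are not rectified), "camera_from_world" (4x4, takes a point from world to camera coordinates); the wrist camera has in their place "hand_eye" (4x4, takes a point from camera to tool coordinates, whose origin is the TCP and whose axes are the flange's). Camera axes: x right, y up, looking along -z (the intrinsics and any distortion apply to the point x, -y, -z); pixel columns grow to the right and rows downward; lengths in mm; the calibration is good to about 2 mm. A picture is of the moment at which its call begins: read the wrist's pose just before it. camera_model takes no time and is no camera call.
A pose or a line that the arm cannot do raises r.MotionError and nothing moves.
- r.close_job(): hands the job in; it is judged then, once.
Readings, each from a call of its own:
- current_time_s(): time.
- current_joint_pos(): joint angles.
- current_qd(): joint speeds.
- current_effort(): joint torques, N m.
- current_ee_pos(): TCP position.
- current_ee_rot(): TCP orientation.
- current_force(): force on the tool from outside, world axes, zero at the start.
- current_wrist_torque(): the same for the moment, N m.
- current_finger_gap(): finger opening in mm.
- current_grasp_force(): force on a finger pad.
Only numpy, scipy, OpenCV 4.12 (cv2) and the standard library are available. Lean on these libraries where they do the work, as an engineer would, in place of code of your own. Each camera call takes 0.05 s, during which the arm holds its last target. There are 200 camera calls.

### The job

Take the clean tube carousel off the sloping drying stand, slide its hub over the mixer's upright shaft until the disc sits flat and fully home on the drive, lowering it all the way rather than letting it drop. Once it is on and let go, set the mixer's speed lever straight up, at the middle mark. Leave the amber jar and the steel weight standing where they are.

Things in the scene. Friction and masses are not known exactly. Their poses are not given: they have to be found in the camera images.
- carousel: Loose tube carousel, about 0.35 kg: aluminium hub sleeve (44 mm outside, 30 mm bore, 105 mm long) rising from the middle of a white disc (112 mm across, 22 mm thick, dark tube holes on top); the bore goes right through. Origin: on the axis at the disc's underside; z along the axis to the hub top. Grip the bare hub above the disc. It starts on the stand, leaning 0.55 rad (31 degrees).
- carousel_top (a point): Centre of the hub's open top end, 105 mm along the carousel's z axis from its origin.
- stand: Fixed aluminium drying stand: base 150 x 140 mm, above it a 140 x 140 mm plate sloping 0.55 rad (31 degrees), low edge to its +x side (away from the robot), high edge (98 mm up) to -x. Square on the plate's middle stands a white stub (25 mm diameter, 26 mm long) inside the carousel's bore, so leaning 0.55 rad to the stand's +x: pull the carousel off along it. Origin: centre of the underside.
- stand_plate (a point): Middle of the sloping plate's upper face, at the foot of the stub, 62 mm above the table.
- mixer: Fixed bench mixer: white housing, x -90 to 90, y -95 to 140 mm, top at 62 mm. Origin: on the table under the shaft's axis. On it a grey drive disc (80 mm across, top at 74 mm) with an upright steel shaft (27 mm diameter, its last 16 mm tapering to 12 mm). The speed lever pivots at x +20, y +108 mm and swings in the mixer's x-z plane.
- shaft_tip (a point): Top of the shaft, on its axis, 148 mm above the table, 74 mm above the seat.
- seat (a point): Centre of the drive disc's top face, on the shaft's axis, 74 mm above the table: the carousel's underside rests here when it is home. Its z axis points up.
- speed_lever (a joint): Angle of the speed lever, rad: 0 leans 0.8 rad (46 degrees) towards the mixer's -x side (off), 0.8 straight up at the middle of three black marks (slow), 1.6 leans as far to +x (fast). It begins near off. Light friction: about 1.5 N at the knob moves it, and it stays where it is left.
- lever_pivot (a point): Middle of the lever's hinge, 72 mm above the table; the hinge's axis is the mixer's y. A fork cheek 8 mm thick stands 14 mm to either side of it, to 80 mm above the table, and a half-round plate with the marks is at +20 mm in y, 44 mm in radius.
- lever_knob (a point): Middle of the lever's black knob (26 mm in diameter, 40 mm long along the lever), 85 mm from the pivot; the knob ends 105 mm from it. Upright, this point is 157 mm above the table.
- jar: Bystander: amber jar, 64 mm across, 75 mm high. Origin: centre of its underside.
- weight: Bystander: steel balance weight with a knob on top, 44 mm across, 55 mm high. Origin: centre of its underside.

How it is judged:
By the outcome, as a careful person would: the job done as asked, in the order asked, and still so for the second after the job is handed in, with the robot touching nothing.
It also fails if it takes over 56 s, if anything falls off the work surface, if the arm or the gripper's body presses on something with over 40 N, if the wrist force passes 120 N, or if a joint passes its speed limit or range.

## Working session

There is one attempt and no reset: what is moved stays moved. The work goes in short steps, each a Python script; the robot and the scene stay as the last script left them, time stands still between calls to the robot, and variables do not carry over. Pictures are saved under pics/ and viewed, at most 10 in all, crops included, and the job is handed in when it is done.

```bash
ls; mkdir -p pics; python3 - <<'E'
from rig import *
import cv2,numpy as np
for n in ("side","top"):
    cv2.imwrite(f"pics/{n}0.png",camera(n))
    m=camera_model(n);print(n,m)
print(camera_model("wrist"),r.grasp_offset,current_time_s())
E
```

```text
pics
side {'camera_matrix': array([[390.39534125,   0.        , 254.89253435],
       [  0.        , 390.39534125, 198.52221556],
       [  0.        ,   0.        ,   1.        ]]), 'dist_coeffs': array([0.02093058, 0.        , 0.        , 0.        , 0.        ]), 'camera_from_world': array([[-9.02873301e-01, -4.29321419e-01, -2.24259001e-02,
         5.06441306e+02],
       [ 2.78060493e-01, -6.22960828e-01,  7.31164940e-01,
        -2.03298208e+02],
       [-3.27875227e-01,  6.53913546e-01,  6.81832025e-01,
        -8.76451243e+02],
       [ 0.00000000e+00,  0.00000000e+00,  0.00000000e+00,
         1.00000000e+00]])}
top {'camera_matrix': array([[467.96853363,   0.        , 257.21496521],
       [  0.        , 467.96853363, 194.41375972],
       [  0.        ,   0.        ,   1.        ]]), 'dist_coeffs': array([0.05860141, 0.        , 0.        , 0.        , 0.        ]), 'camera_from_world': array([[ 2.55137894e-02, -9.99405177e-01,  2.32021396e-02,
         2.40122116e+01],
       [ 9.96672554e-01,  2.72276532e-02,  7.68275683e-02,
        -5.52988991e+02],
       [-7.74136093e-02,  2.11647734e-02,  9.96774390e-01,
        -1.17966315e+03],
       [ 0.00000000e+00,  0.00000000e+00,  0.00000000e+00,
         1.00000000e+00]])}
{'camera_matrix': array([[324.06958911,   0.        , 252.46408185],
       [  0.        , 324.06958911, 190.35075895],
       [  0.        ,   0.        ,   1.        ]]), 'dist_coeffs': array([0.00788653, 0.        , 0.        , 0.        , 0.        ]), 'hand_eye': array([[-5.53047700e-04,  9.57082527e-01,  2.89814993e-01,
         8.06456125e+01],
       [ 9.99999820e-01,  4.61945362e-04,  3.82753718e-04,
         6.49641148e-01],
       [ 2.32448204e-04,  2.89815152e-01, -9.57082611e-01,
        -1.99090962e+02],
       [ 0.00000000e+00,  0.00000000e+00,  0.00000000e+00,
         1.00000000e+00]])} -18.700000000000003 0.1
```

View pics/side0.png

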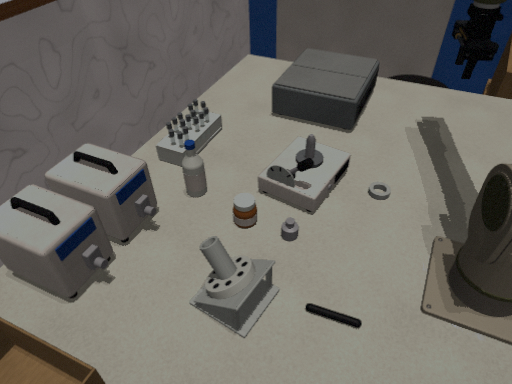

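View pics/top0.png

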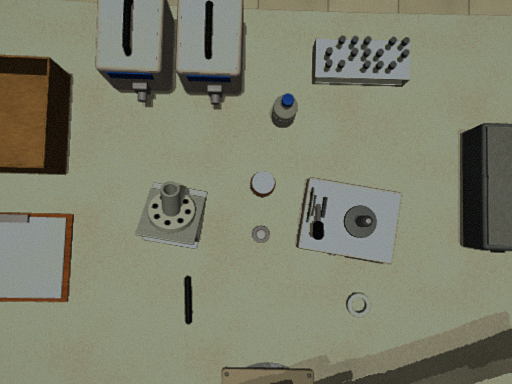

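Side view: hub top is near (210,243), disc near (231,277), shaft tip near (311,137) and the knob near (305,164). Top view: hub mouth is near (172,187), disc near (172,211), drive disc near (360,221) and the knob near (318,230). The jar and weight stand between the two stations.

```bash
cat > h.py <<'E'
from rig import *
import cv2,numpy as np
F=np.diag([1.,-1,-1])
def cam_pose(n):
    """world_from_camera 4x4 (call right before camera() for wrist)"""
    m=camera_model(n)
    if n=="wrist":
        T=np.eye(4);T[:3,:3]=current_ee_rot();T[:3,3]=current_ee_pos()
        return T@m["hand_eye"]
    return np.linalg.inv(m["camera_from_world"])
def ray(n,px,T=None):
    m=camera_model(n);T=cam_pose(n) if T is None else T
    u=cv2.undistortPoints(np.array([[px]],float),m["camera_matrix"],m["dist_coeffs"])[0,0]
    d=T[:3,:3]@F@np.array([u[0],u[1],1]);return T[:3,3],d/np.linalg.norm(d)
def on_z(n,px,z,T=None):
    o,d=ray(n,px,T);return o+d*(z-o[2])/d[2]
def cross(rays):
    """least-squares point and the residual distance to each ray"""
    P=[np.eye(3)-np.outer(d,d) for o,d in rays]
    x=np.linalg.solve(sum(P),sum(p@o for p,(o,d) in zip(P,rays)))
    return x,[float(np.linalg.norm(p@(x-o))) for p,(o,d) in zip(P,rays)]
def proj(n,X,T=None):
    m=camera_model(n);T=cam_pose(n) if T is None else T
    W=np.linalg.inv(T);c=(W[:3,:3]@np.asarray(X,float).reshape(-1,3).T).T+W[:3,3]
    return cv2.projectPoints(c@F,np.zeros(3),np.zeros(3),m["camera_matrix"],m["dist_coeffs"])[0][:,0]
def down(yaw):
    c,s=np.cos(yaw),np.sin(yaw)   # tool x along (c,s,0), z down
    return np.array([[c,s,0],[s,-c,0],[0,0,-1.]])
E
python3 - <<'E'
from h import *
np.set_printoptions(precision=1,suppress=True)
for nm,t,s in (("hubtop",(172,187),(210,243)),("shaft",(366,220),(311,137)),("knob",(318,230),(305,164))):
    print(nm,cross([ray("top",t),ray("side",s)]))
print("seat",on_z("top",(360,221),74))
im=cv2.imread("pics/top0.png");g=cv2.cvtColor(im,cv2.COLOR_BGR2HSV)
m=((g[...,2]>150)&(g[...,1]<25)).astype(np.uint8)
m=cv2.morphologyEx(m,cv2.MORPH_CLOSE,np.ones((25,25)))
roi=np.zeros_like(m);roi[165:275,285:415]=1
c=max(cv2.findContours(m*roi,0,2)[0],key=cv2.contourArea)
b=cv2.boxPoints(cv2.minAreaRect(c));w=np.array([on_z("top",p,62) for p in b])
print(b,w,[np.linalg.norm(w[i]-w[i-1]) for i in range(4)],w.mean(0))
w=np.array([on_z("top",p,z) for p,z in (((157,183),98),((208,190),98),((197,247),0),((138,236),0))]);print(w)
print(on_z("top",(263,183),75),on_z("top",(261,234),50))
print(current_ee_rot())
E
```

```text
hubtop (array([551.5, 235.4, 143.7]), [3.1809910417732046, 3.180991041773351])
shaft (array([ 488.6, -210.7,  144.4]), [1.9775615403864066, 1.977561540386363])
knob (array([ 464.1, -101.6,  136.1]), [0.5882947164323461, 0.588294716432331])
seat [ 489.7 -213.4   74. ]
[[298.8 246.5]
 [310.4 178.2]
 [417.  196.4]
 [405.3 264.7]] [[ 423.3  -66.    62. ]
 [ 593.   -91.9   62. ]
 [ 554.8 -356.9   62. ]
 [ 386.2 -327.8   62. ]] [np.float64(264.4780318847024), np.float64(171.67702226221422), np.float64(267.69522269608086), np.float64(171.12315491593733)] [ 489.3 -210.6   62. ]
[[567.  280.1  98. ]
 [553.6 158.4  98. ]
 [413.7 189.8   0. ]
 [438.4 341.4   0. ]]
[576.5  26.3  75. ] [451.5  27.3  50. ]
[[ 1.   0.3 -0. ]
 [ 0.3 -1.   0. ]
 [-0.  -0.  -1. ]]
```

Both stations agree with the given sizes: the mixer yaw is about -8.5°, the shaft is near (489,-212), and the stand yaw is about -9°. I'll refine these with wrist views.

```bash
python3 - <<'E'
from h import *
def shots(c,tag,yaw):
    ims=[]
    for i,(dx,dy) in enumerate(((-45,0),(45,0))):
        p=np.array([c[0]+dx,c[1]+dy,c[2]]);r.move_to(p,down(yaw))
        T=cam_pose("wrist");im=camera("wrist");np.save(f"pics/{tag}{i}.npy",T);cv2.imwrite(f"pics/{tag}{i}.png",im)
        ims.append(im)
    return ims
y=0.0
a=shots((489,-190,250),"mx",y)
b=shots((500,240,250),"st",y)
v=np.vstack([np.hstack(a),np.hstack(b)])
cv2.imwrite("pics/v1.png",cv2.resize(v,(800,600),interpolation=cv2.INTER_AREA))
print(current_time_s(),current_ee_pos(),current_joint_pos())
E
```

```text
4.6417 [544.93589777 239.88092537 249.51608058] [  13.95005625   22.37447621  -55.73240079   80.41861342   18.28731213
   86.74600416 -130.77284576]
```

View pics/v1.png

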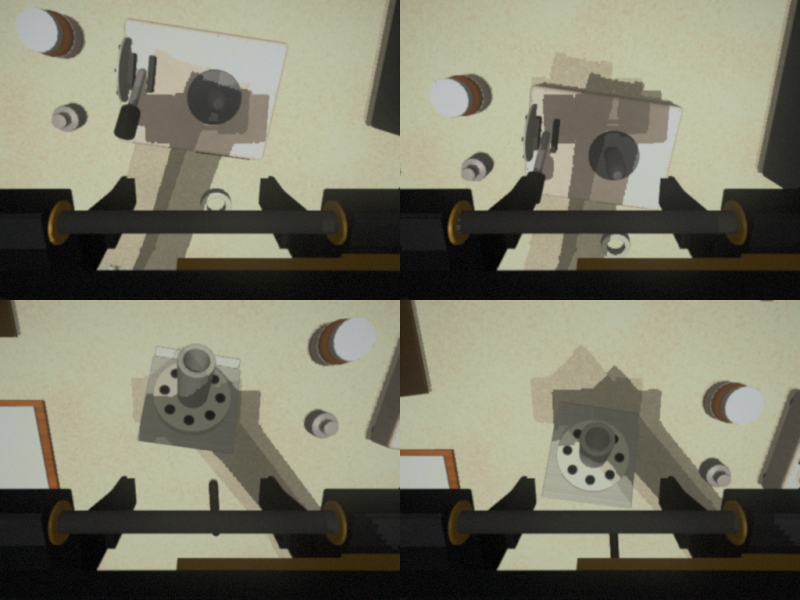

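Wrist views: the drive disc is near (274,124) in mx0 and (273,198) in mx1. The hub mouth is near (251,78) in st0 and (253,178) in st1. I'll enlarge these, with the contrast raised.

```bash
python3 - <<'E'
import cv2,numpy as np
t=[]
for n,c in (("mx0",(274,124)),("mx1",(273,198)),("st0",(246,105)),("st1",(253,195))):
    im=cv2.imread(f"pics/{n}.png");k=im[c[1]-45:c[1]+45,c[0]-60:c[0]+60]
    k=np.clip(255*(k/255.)**.6,0,255).astype(np.uint8)
    t.append(cv2.resize(k,(400,300),interpolation=cv2.INTER_CUBIC))
cv2.imwrite("pics/v2.png",np.vstack([np.hstack(t[:2]),np.hstack(t[2:])]))
E
```

```text
(no output)
```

View pics/v2.png

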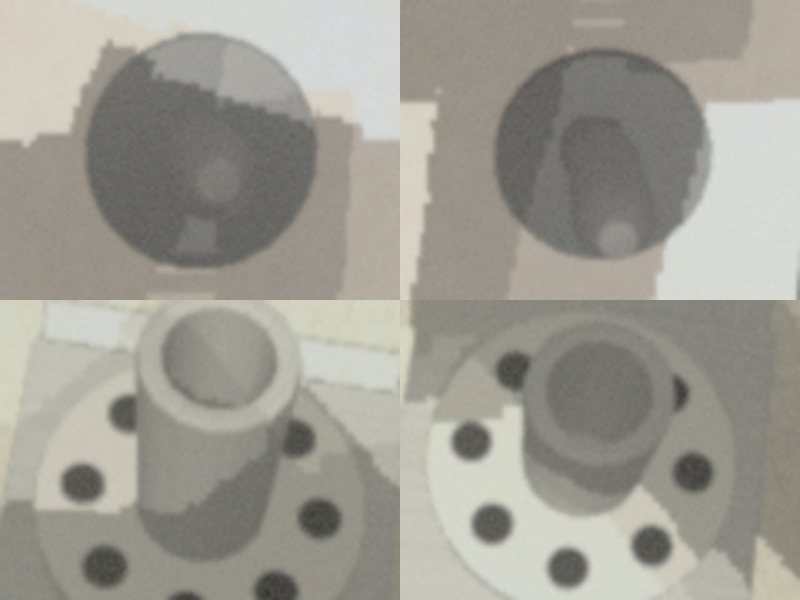

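mx0/mx1: disc centres are at crop pixels (201,150) and (203,154), tips at (219,181) and (217,239). st0/st1: bore mouths are at (219,57) and (199,92). The midpoints of the hole ring, which give the disc-top centre, are (201,200) and (183,157).

```bash
cat > m.py <<'E'
from h import *
np.set_printoptions(precision=1,suppress=True)
C={"mx0":(274,124),"mx1":(273,198),"st0":(246,105),"st1":(253,195)}
T={k:np.load(f"pics/{k}.npy") for k in C}
def o(k,p): return np.array(C[k])-(60,45)+(np.array(p)+.5)/(10/3)-.5
def tri(a,b,pa,pb): return cross([ray("wrist",o(a,pa),T[a]),ray("wrist",o(b,pb),T[b])])
tip=tri("mx0","mx1",(219,181),(217,239)); print("tip",tip)
seat=tri("mx0","mx1",(201,150.5),(203.5,154)); print("seat",seat)
for k,p in (("mx0",(219,181)),("mx1",(217,239))): print(k,"tip@148",on_z("wrist",o(k,p),148,T[k]))
for k,p in (("mx0",(201,150.5)),("mx1",(203.5,154))): print(k,"seat@74",on_z("wrist",o(k,p),74,T[k]))
top=tri("st0","st1",(219.5,57),(199,92.5)); print("hub",top)
dc=tri("st0","st1",(201,200),(183,157)); print("disc",dc)
for k,p in (("st0",(219.5,57)),("st1",(199,92.5))): print(k,"hub@151.5",on_z("wrist",o(k,p),151.5,T[k]))
for k,p in (("st0",(201,200)),("st1",(183,157))): print(k,"disc@80.8",on_z("wrist",o(k,p),80.8,T[k]))
a=top[0]-dc[0];print("axis len",np.linalg.norm(a),"lean deg",np.degrees(np.arctan2(np.hypot(*a[:2]),a[2])),"az",np.degrees(np.arctan2(a[1],a[0])))
E
python3 m.py
```

```text
tip (array([ 488.5, -215.9,  148.3]), [0.2879125025872061, 0.28791250258715045])
seat (array([ 489.7, -216.1,   71.3]), [0.08873617472336229, 0.08873617472339794])
mx0 tip@148 [ 488.5 -216.2  148. ]
mx1 tip@148 [ 488.4 -215.6  148. ]
mx0 seat@74 [ 489.9 -215.9   74. ]
mx1 seat@74 [ 490.6 -216.    74. ]
hub (array([549.3, 239. , 151.5]), [0.154551081594781, 0.15455108159474507])
disc (array([507.4, 245.2,  82.3]), [0.14080903489944896, 0.1408090348994243])
st0 hub@151.5 [549.3 238.9 151.5]
st1 hub@151.5 [549.3 239.2 151.5]
st0 disc@80.8 [507.3 245.4  80.8]
st1 disc@80.8 [506.9 245.1  80.8]
axis len 81.1452739696586 lean deg 31.43998497053898 az -8.404162889987054
```

Triangulated points match the given geometry: tip z 148.3, hub top z 151.5, and lean 31.4°. Next I'll check reachability of the axial grasp and placement.

```bash
cat >> h.py <<'E'
TOP=np.array([549.3,239.0,151.5]);AZ=np.radians(-8.6);L=.55
A=np.array([np.sin(L)*np.cos(AZ),np.sin(L)*np.sin(AZ),np.cos(L)])
ORG=TOP-105*A; SH=np.array([489.0,-216.0]); MY=np.radians(-8.5); G=74-18.7 # TCP height on hub axis
def axrot(a,ydir):
    z=-a; y=ydir-z*(ydir@z); y/=np.linalg.norm(y); return np.column_stack([np.cross(y,z),y,z])
E
python3 - <<'E'
from h import *
np.set_printoptions(precision=0,suppress=True,linewidth=150)
print(ORG)
h=np.array([np.cos(AZ),np.sin(AZ),0]);s=np.array([-h[1],h[0],0])
for nm,y in (("h",h),("-h",-h),("s",s),("-s",-s)):
    R=axrot(A,y)
    for d in (110,30,0): print(nm,d,r.inverse_kinematics(ORG+(G+d)*A,R))
    print(current_joint_pos() if nm=="h" else "")
for deg in range(-180,180,45):
    print(deg,r.inverse_kinematics([*SH,250],down(np.radians(deg))),r.inverse_kinematics([*SH,74+G],down(np.radians(deg))))
E
```

```text
[495. 247.  62.]
h 110 [  6.  56. -61.  47.  23. 117. -50.]
h 30 [ 11.  55. -63.  62.  23. 107. -52.]
h 0 [ 13.  55. -63.  66.  23. 103. -52.]
[  14.   22.  -56.   80.   18.   87. -131.]
-h 110 [  6.  56. -61.  47.  23. 117. 130.]
-h 30 [ 14.  60. -72.  62.  30. 109. 124.]
-h 0 [ 15.  60. -72.  66.  30. 106. 123.]

s 110 [  6.  56. -61.  47.  23. 117.  40.]
s 30 [ 15.  63. -78.  62.  34. 111.  32.]
s 0 [ 17.  63. -77.  66.  34. 108.  31.]

-s 110 [   2.   52.  -49.   48.   15.  115. -135.]
-s 30 [   7.   50.  -50.   62.   14.  104. -136.]
-s 0 [   8.   50.  -50.   67.   14.  101. -136.]

-180 [ 78.  18. -71.  89.  17.  85.  96.] [ 77.  25. -71.  99.  25.  74.  91.]
-135 [ 78.  18. -71.  89.  17.  85. 141.] [ 77.  25. -71.  99.  25.  74. 136.]
-90 None [ -37.   19.   67.  104.  -18.   69. -145.]
-45 [  63.   11.  -50.   90.    9.   83. -122.] [  63.   17.  -51.  100.   14.   70. -126.]
0 [ 64.  11. -51.  90.   9.  83. -78.] [ 64.  17. -52. 100.  14.  70. -82.]
45 [ 67.  12. -55.  89.  10.  84. -34.] [ 66.  18. -54. 100.  15.  71. -37.]
90 [ 71.  14. -60.  89.  12.  84.  10.] [ 70.  20. -60.  99.  18.  71.   6.]
135 [ 77.  17. -69.  89.  16.  85.  52.] [ 77.  25. -70.  99.  24.  73.  46.]
```

```bash
python3 - <<'E'
from h import *
np.set_printoptions(precision=1,suppress=True)
h=np.array([np.cos(AZ),np.sin(AZ),0]);R=axrot(A,h)
r.move_to(ORG+(G+90)*A,R)
r.move_linear(ORG+G*A,speed=80)
print("at grasp",current_force(),current_time_s())
jaws.grip(30); print("gap",current_finger_gap(),"grip",current_grasp_force(),current_force(),current_ee_pos()-(ORG+G*A))
r.move_linear(ORG+(G+10)*A,speed=30);print("+10",current_force(),current_finger_gap())
r.move_linear(ORG+(G+45)*A,speed=50);print("+45",current_force(),current_wrist_torque(),current_finger_gap())
p=ORG+(G+45)*A; r.move_linear([p[0]-30,p[1],265],down(np.pi/2+AZ),speed=120)
print(current_force(),current_wrist_torque(),current_finger_gap(),current_ee_pos(),current_time_s())
r.move_to([*SH,265],down(np.pi/2+MY)); r.dwell(.2)
print(current_force(),current_wrist_torque(),current_finger_gap(),current_ee_pos(),current_time_s())
ims=[camera("side"),camera("wrist")]
cv2.imwrite("pics/v3.png",np.hstack([cv2.resize(ims[0][50:250,180:430],(400,320)),cv2.resize(ims[1],(400,320))]))
E
```

```text
at grasp [ 0.8 -0.2  0.5] 7.1833
gap 42.32036138152183 grip 29.999898163368925 [ 0.5 -0.2 -1.2] [ 0.1  0.  -0.1]
+10 [-0.7 -0.  -1.9] 42.36645459815786
+45 [ 0.2 -0.4 -2.7] [-0.1 -1.2 -0. ] 42.549309075536414
[ 0.7 -0.2 -3.1] [-0.  -0.1 -0. ] 42.33384734801846 [517.2 238.5 264.1] 10.4833
[-0.2 -0.3 -3.7] [-0.  -0.1 -0.1] 42.777010077453 [ 489.4 -215.1  265.1] 12.35
```

View pics/v3.png

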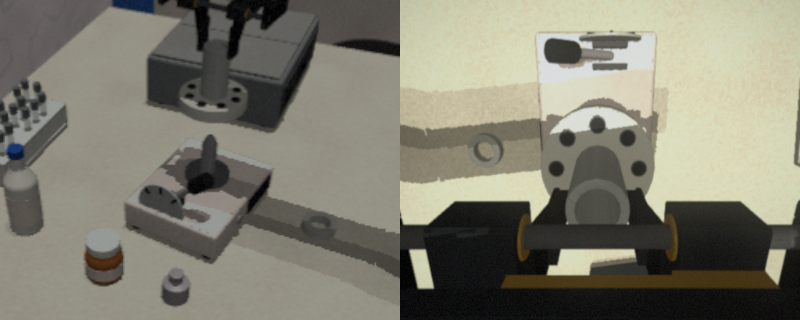

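The carousel is held upright above the shaft. In the wrist view the mouth is at about (596,203) and the ring holes at (555,168) and (640,168). I'll check the hub's offset in the grip from those.

```bash
python3 - <<'E'
from h import *
np.set_printoptions(precision=1,suppress=True)
T=cam_pose("wrist");e=current_ee_pos();R=current_ee_rot();print(R[:,2]*100)
def t(px,zt):
    q=((px[0]-400)*1.28,px[1]*1.2);p=on_z("wrist",q,e[2]+zt,T);return R.T@(p-e)
print("mouth",t((596,203),105-G),"disc",t((597.5,168),22-G))
E
```

```text
[   0.   -0. -100.]
mouth [  6.1   0.2 -49.7] disc [ 0.3  1.3 33.3]
```

```bash
python3 - <<'E'
from h import *
im=camera("wrist");cv2.imwrite("pics/w4.png",im)
k=im[140:290,150:350];k=np.clip(255*(k/255.)**.6,0,255).astype(np.uint8)
cv2.imwrite("pics/v4.png",cv2.resize(k,(800,600),interpolation=cv2.INTER_CUBIC))
E
```

```text
(no output)
```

View pics/v4.png

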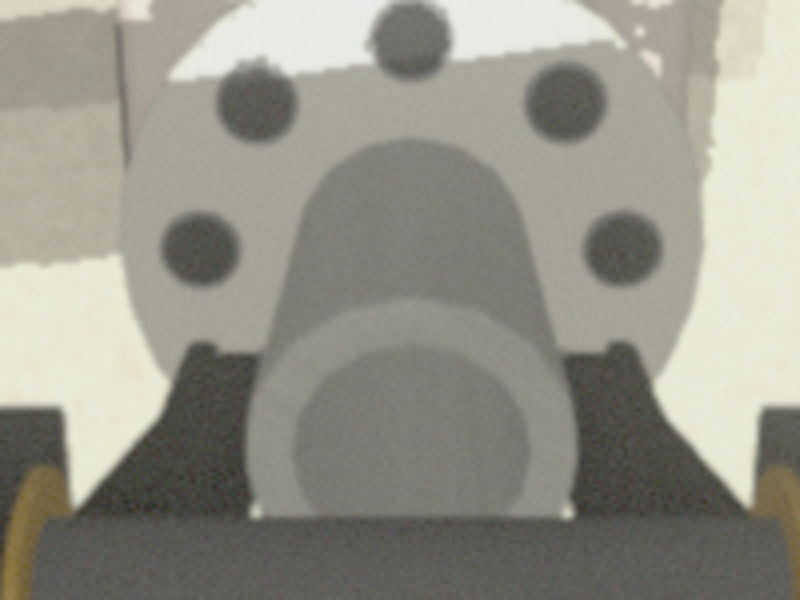

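The mouth's widest point gives its centre at about (411,450) in the crop, and the ring centre is at (411,248).

```bash
python3 - <<'E'
from h import *
np.set_printoptions(precision=1,suppress=True)
T=cam_pose("wrist");e=current_ee_pos();R=current_ee_rot()
def t(px,zt):
    q=(150+(px[0]+.5)/4-.5,140+(px[1]+.5)/4-.5);p=on_z("wrist",q,e[2]+zt,T);return R.T@(p-e)
for row in (440,450,460): print("mouth",t((411.5,row),105-G))
print("disc",t((411.5,248),22-G))
print(np.linalg.norm(t((247,450),105-G)-t((578,450),105-G)))
E
```

```text
mouth [  2.7   1.  -49.7]
mouth [  1.3   1.  -49.7]
mouth [ -0.1   1.  -49.7]
disc [ 0.3  1.  33.3]
42.271749368563
```

```bash
python3 - <<'E'
from h import *
np.set_printoptions(precision=1,suppress=True)
xy=np.array([488.8,-215.2]);r.move_linear([*xy,208],speed=80);r.dwell(.2)
f0=current_force();print("f0",f0,current_ee_pos(),current_wrist_torque())
z=208
while z>129.5:
    z=max(z-(3 if z>190 else 5),129.3)
    r.move_linear([*xy,z],speed=40)
    f=current_force()-f0;print(z,f,current_wrist_torque(),current_ee_pos()[2])
    if f[2]>12: print("stop");break
    xy+=np.clip(.08*f[:2],-.5,.5)*(np.hypot(*f[:2])>1.5)
print(xy,current_ee_pos(),current_finger_gap(),current_time_s())
E
```

```text
f0 [-0.1  0.5 -2.9] [ 489.  -215.3  208.4] [-0.  -0.1 -0.1]
205 [ 0.6 -0.5  0.6] [-0.  -0.1 -0. ] 204.81673981065765
202 [-0.2 -1.  -0.6] [-0.  -0.1 -0.1] 201.78459038792826
199 [ 0.  -0.5 -0.1] [ 0.  -0.1 -0. ] 198.80365435802773
196 [ 0.4 -0.6 -0.8] [-0.1 -0.1 -0. ] 195.81755910473152
193 [ 0.8 -0.4  0. ] [-0.  -0.1  0. ] 192.79611561064434
190 [ 0.5 -0.1  0.4] [-0.1 -0.1  0. ] 189.8106385582486
185 [-0.5 -0.2  0.4] [-0.  -0.1  0.1] 184.6856251335514
180 [-0.6 -0.  -0.1] [-0.  -0.1  0. ] 179.73581220586897
175 [ 0.5 -0.4  0.2] [-0.  -0.1 -0. ] 174.73624329728455
170 [-0.1 -0.8 -0.7] [ 0.  -0.1 -0. ] 169.74753319725954
165 [ 0.7 -1.   0.5] [ 0.  -0.1 -0. ] 164.76198471117303
160 [ 0.3 -0.3  0.4] [-0.  -0.1  0. ] 159.75078994720525
155 [-0.3 -0.5  0.9] [-0.  -0.1 -0. ] 154.74543045734885
150 [-0.1 -0.7 -0.5] [ 0.  -0.1 -0. ] 149.77486265054836
145 [ 1.3 -0.8  0.4] [ 0.  -0.1 -0. ] 144.77877639994824
140 [ 0.4 -0.6 -0. ] [-0.  -0.1  0. ] 139.76660611838636
135 [ 0.8 -1.1 -0.2] [-0.1 -0.1 -0. ] 134.76609711573659
130 [-2.2 -0.5  7.3] [0.1 0.8 0.1] 130.36230025537952
129.3 [-4.4 -0.4 14.6] [0.2 1.3 0. ] 130.33611274833575
stop
[ 488.6 -215.2] [ 489.  -215.3  130.3] 42.19953439601251 18.6167
```

Contact is at about 130.4 against 129.3 expected, with 15 N, so it is seated to within measurement error. I'll ease off the load, release, retreat and look.

```bash
python3 - <<'E'
from h import *
np.set_printoptions(precision=1,suppress=True)
r.move_linear([488.8,-215.2,129.8],speed=20);print(current_force(),current_ee_pos())
jaws.grip(87);print(current_finger_gap(),current_force(),current_ee_pos())
r.move_linear([488.8,-215.2,240],speed=100)
r.move_linear([450,-215.2,290],down(0),speed=150)
T=cam_pose("wrist");w=camera("wrist");np.save("pics/w5.npy",T);cv2.imwrite("pics/w5.png",w)
s=camera("side");cv2.imwrite("pics/s5.png",s)
f=lambda k:cv2.resize(np.clip(255*(k/255.)**.7,0,255).astype(np.uint8),(400,300),interpolation=cv2.INTER_CUBIC)
cv2.imwrite("pics/v5.png",np.hstack([f(s[115:220,240:380]),f(w[0:210,130:410])]))
print(current_time_s())
E
```

```text
[-4.6  1.6  8.1] [ 489.  -215.3  130.3]
86.91291154969231 [-0.6  0.5 -0.3] [ 488.8 -215.2  129.8]
22.7833
```

View pics/v5.png

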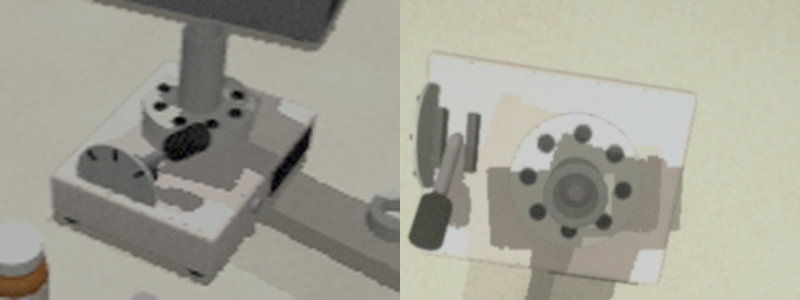

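The carousel is down on the drive, centred and level, and the lever is still leaning to -x with the knob near wrist pixel (151,155). I'll straddle the knob with the closing line along the mixer's x. Then I'll sweep it to the pivot and pinch, which centres the lever upright.

```bash
python3 - <<'E'
from h import *
np.set_printoptions(precision=1,suppress=True)
a=np.radians(-8.7);M=np.array([[np.cos(a),-np.sin(a)],[np.sin(a),np.cos(a)]])
S=np.array([488.8,-215.5]);piv=S+M@[20,108];ex=M[:,0]
T=np.load("pics/w5.npy");v=lambda x,y:(130+(x-400)*.7,y*.7)
k=on_z("wrist",v(430,222),131,T);print("knob meas",k,"pred(off)",S+M@[-41,108],"pivot",piv)
print("disc width@96",np.linalg.norm(on_z("wrist",v(510,180),96,T)-on_z("wrist",v(643,180),96,T)))
assert np.linalg.norm(k[:2]-S-M@[-41,108])<9
R=down(np.pi/2+a);p=piv-55*ex
r.move_to([*p,230],R);r.move_linear([*p,130],speed=100);print(current_force(),current_ee_pos()[:2]-p)
r.move_linear([*piv,130],speed=50);r.dwell(.2);print(current_force(),current_ee_pos()[:2]-piv)
jaws.grip(22);print("gap",current_finger_gap(),current_force(),current_ee_pos()-[*piv,130])
e=current_ee_pos();s=camera("side");cv2.imwrite("pics/s6.png",s);print(current_time_s())
E
```

```text
knob meas [ 463.1 -102.   131. ] pred(off) [ 464.6 -102.5] pivot [ 524.9 -111.8]
disc width@96 111.20635820077925
[0.6 0.1 0.2] [ 0.5 -0. ]
[ 0.3 -0.4 -0. ] [-0.1 -0.2]
gap 21.72880864768935 [-0.4 -0.2 -0.1] [-0.  0. -0.]
27.7583
```

The gap closed to 21.7, less than expected on a 26 mm knob, so I'll look before going on.

```bash
python3 - <<'E'
from h import *
print(current_grasp_force())
s=cv2.imread("pics/s6.png");w=camera("wrist")
f=lambda k:cv2.resize(np.clip(255*(k/255.)**.6,0,255).astype(np.uint8),(400,300),interpolation=cv2.INTER_CUBIC)
cv2.imwrite("pics/v6.png",np.hstack([f(s[100:220,230:390]),f(w)]))
E
```

```text
0.0
```

View pics/v6.png

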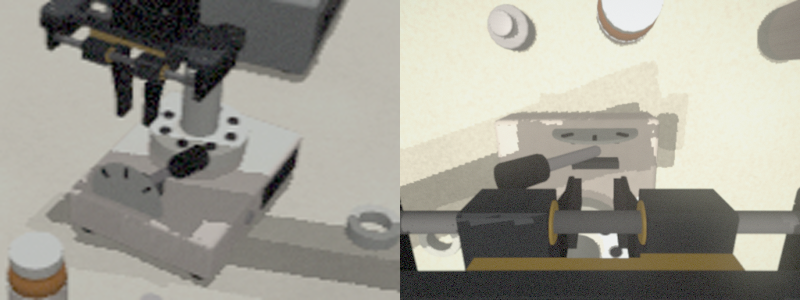

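The lever hasn't moved: the knob sits left of the fingers at wrist view (522,172), with the fingertips at about (595,190). I'll compare expected projections.

```bash
python3 - <<'E'
from h import *
np.set_printoptions(precision=1,suppress=True)
e=current_ee_pos();T=cam_pose("wrist");print(e,current_ee_rot()[:,1],current_joint_pos())
P=np.array([e,[464.6,-102.5,131],[524.9,-111.8,72],[526,-108,157]])
w=proj("wrist",P,T)*[400/512,300/384]+[400,0];s=(proj("side",P)-[230,100])*2.5
print("wrist",w);print("side",s)
# knob from this wrist view with the first side/top pixels
k=ray("wrist",((522-400)*1.28,172*1.28),T)
print(cross([k,ray("side",(305,164))]),cross([k,ray("top",(318,230))]))
E
```

```text
[ 524.9 -111.8  130. ] [ 1.  -0.2  0. ] [ 63.8  24.3 -69.   98.9  23.6  73.4 -19.2]
wrist [[596.  170.6]
 [523.3 171. ]
 [596.3 150.3]
 [596.5 179.3]]
side [[135.5 144.9]
 [186.4 163.3]
 [134.  187.2]
 [134.  125.7]]
(array([ 464.3, -102.2,  135.2]), [0.7014166462309119, 0.7014166462309456]) (array([ 464.7, -101.7,  134.9]), [0.11735886335350142, 0.11735886335351496])
```

The fingertips show about 30 mm higher than the nominal TCP, in both the side view and the wrist view. The sweep therefore passed over the leaning knob. I'll repeat it lower and in stages, keeping the gripper body above the lever's top.

```bash
python3 - <<'E'
from h import *
np.set_printoptions(precision=1,suppress=True)
a=np.radians(-8.7);M=np.array([[np.cos(a),-np.sin(a)],[np.sin(a),np.cos(a)]])
piv=np.array([488.8,-215.5])+M@[20,108];ex=M[:,0];R=down(np.pi/2+a)
def go(x,z,v):
    r.move_linear([*(piv+x*ex),z],R,speed=v);f=current_force();print(x,z,f,current_ee_pos()[2]);return np.abs(f).max()<12
r.move_linear([*piv,190],speed=150);jaws.grip(87)
ok=go(-55,190,150) and go(-55,125,100) and go(-55,102,40)
for x,z in ((-45,102),(-35,102),(-25,102),(-22,115),(-10,115),(0,115)):
    ok=ok and go(x,z,40)
if ok: jaws.grip(20);print(current_finger_gap(),current_grasp_force(),current_force(),current_ee_pos()-[*piv,115])
s=camera("side");w=camera("wrist")
f=lambda k:cv2.resize(np.clip(255*(k/255.)**.6,0,255).astype(np.uint8),(400,300),interpolation=cv2.INTER_CUBIC)
cv2.imwrite("pics/v7.png",np.hstack([f(s[100:220,230:390]),f(w)]));print(current_time_s())
E
```

```text
-55 190 [-0.5 -0.3 -0.4] 190.2961666792326
-55 125 [-0.1  0.2  0.1] 125.42238917451218
-55 102 [ 0.2  0.4 -0.3] 102.07005529910394
-45 102 [-0.3  0.4 -0.5] 102.0089145607076
-35 102 [-15.7   2.2  11.7] 101.22291347099538
32.55
```

View pics/v7.png

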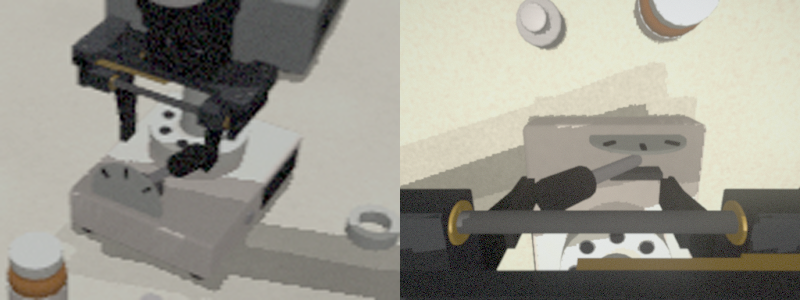

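The finger touched the knob's end face, so the push ran straight through the pivot and the lever stayed put. I'll back off, go 14 mm lower so the finger bears on the knob's flank, and sweep again.

```bash
python3 - <<'E'
from h import *
np.set_printoptions(precision=1,suppress=True)
a=np.radians(-8.7);M=np.array([[np.cos(a),-np.sin(a)],[np.sin(a),np.cos(a)]])
piv=np.array([488.8,-215.5])+M@[20,108];ex=M[:,0];R=down(np.pi/2+a)
def go(x,z,v):
    r.move_linear([*(piv+x*ex),z],R,speed=v);f=current_force();print(x,z,f,current_ee_pos()[2]);return np.abs(f).max()<10
ok=go(-58,102,60) and go(-58,88,40)
for x,z in ((-48,88),(-42,88),(-38,88),(-34,88),(-30,92),(-22,98),(-10,105),(0,110)):
    ok=ok and go(x,z,30)
if ok: jaws.grip(20);print(current_finger_gap(),current_grasp_force(),current_force(),current_ee_pos()-[*piv,110])
cv2.imwrite("pics/s8.png",camera("side"));cv2.imwrite("pics/w8.png",camera("wrist"));print(ok,current_time_s())
E
```

```text
-58 102 [-0.5  0.2  0.1] 102.19661458988811
-58 88 [ 0.5 -0.1 -0. ] 87.78411529200872
-48 88 [-0.   0.1  1.3] 87.98620521501525
-42 88 [-0.1  0.3  0.4] 87.96956283556334
-38 88 [-4.5 -0.1  3.5] 87.8283919548071
-34 88 [-16.9   2.7  12.5] 87.35664854500537
False 35.0833
```

The force ratio of 0.74 shows pad friction locking it: at this lean the knob has to rise as it moves, and a level push sticks. I'll follow the lever's arc, moving up and across, so that nothing has to slide.

```bash
python3 - <<'E'
from h import *
np.set_printoptions(precision=1,suppress=True)
a=np.radians(-8.7);M=np.array([[np.cos(a),-np.sin(a)],[np.sin(a),np.cos(a)]])
piv=np.array([488.8,-215.5])+M@[20,108];ex=M[:,0];R=down(np.pi/2+a)
def go(x,z,v=50):
    r.move_linear([*(piv+x*ex),z],R,speed=v);f=current_force();print(round(x),round(z),f);return np.abs(f).max()<14
ok=go(-40,88)
for ph in np.radians([50,47,43,39,35,30,25.4]):
    ok=ok and go(-106*np.sin(ph)+45.4+1,88+.9*(106*np.cos(ph)-64))
ok=ok and go(-4,116) and go(-4,110) and go(0,110)
if ok: jaws.grip(20);print(current_finger_gap(),current_grasp_force(),current_force(),current_ee_pos()-[*piv,110])
s=camera("side");cv2.imwrite("pics/s9.png",s);w=camera("wrist");cv2.imwrite("pics/w9.png",w);print(ok,current_time_s())
f=lambda k:cv2.resize(np.clip(255*(k/255.)**.6,0,255).astype(np.uint8),(400,300),interpolation=cv2.INTER_CUBIC)
cv2.imwrite("pics/v8.png",np.hstack([f(s[100:220,230:390]),f(w)]))
E
```

```text
-40 88 [ 0.2 -0.7  0.6]
-35 92 [-3.5 -0.5  1.6]
-31 95 [-1.   0.4  0.8]
-26 100 [0.2 0.1 0.2]
-20 105 [-0.1 -0.1 -0.1]
-14 109 [-0.7 -0.4 -1. ]
-7 113 [ 0.6 -0.1  0. ]
1 117 [-1.   0.1  0.4]
-4 116 [-0.1  0.2 -0.6]
-4 110 [-0.3  0.2 -0.1]
0 110 [-0.1  0.   0. ]
25.15726321700198 30.041422366630286 [-1.8 -0.   2.5] [-0.1  0.   0. ]
True 39.3167
```

The pinch held at 25.2 mm and 30 N with almost no net force, so the lever is centred. I'll release, retreat and check.

```bash
python3 - <<'E'
from h import *
np.set_printoptions(precision=1,suppress=True)
e=current_ee_pos();jaws.grip(80);print(current_force())
r.move_linear([e[0],e[1],200],speed=80);r.move_linear([460,-170,290],down(0),speed=150)
T=cam_pose("wrist");w=camera("wrist");np.save("pics/w10.npy",T);cv2.imwrite("pics/w10.png",w)
s=camera("side");cv2.imwrite("pics/s10.png",s);t=camera("top");cv2.imwrite("pics/t10.png",t)
f=lambda k,sz:cv2.resize(np.clip(255*(k/255.)**.7,0,255).astype(np.uint8),sz,interpolation=cv2.INTER_CUBIC)
cv2.imwrite("pics/v9.png",np.vstack([np.hstack([f(s[115:220,240:380],(400,300)),f(w[0:210,130:410],(400,300))]),f(t[120:300,120:440],(800,300))[:, :]]))
print(current_time_s(),proj("side",[[525,-112,157]]),proj("wrist",[[525,-112,157],[525,-112,177]],T))
E
```

```text
[-0.2  0.3 -1.6]
43.4333 [[284.5 149.5]] [[194.1 108.6]
 [190.4 109.7]]
```

View pics/v9.png

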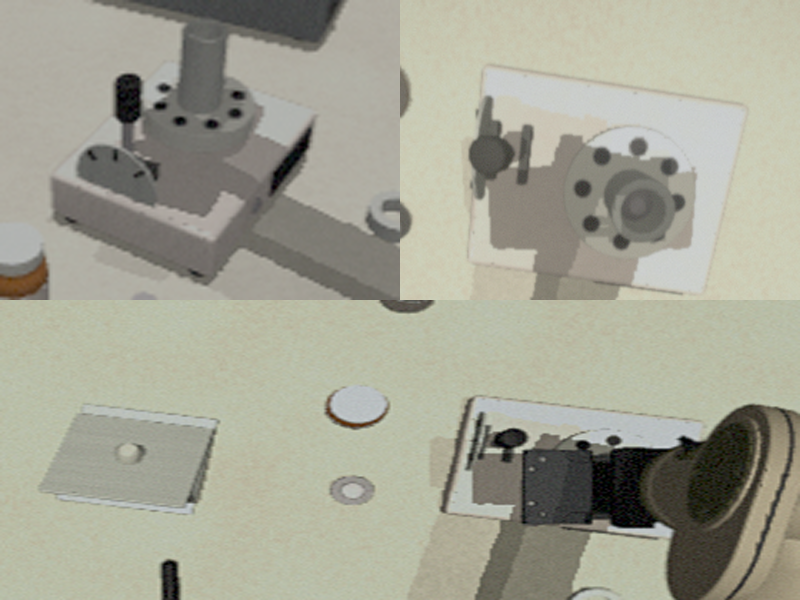

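The lever stands upright: the knob is at side (284.5,149) and wrist (194,109), both on the prediction. The disc is flat on the drive, and the jar and weight are where they were. Handing in.

```bash
python3 -c "
from rig import *
print(current_force(),r.close_job(),current_time_s())"
```

```text
the job is handed in; nothing more can be done
the job is handed in; nothing more can be done
```

The job is handed in at about 43 s: the carousel was lowered onto the drive and let go, the lever was then set upright at the middle mark, and the jar and weight were left untouched; the last pictures agree, but I was not shown a verdict.

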